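Ready the track-cleaning tank wagon for filling

TASK

Get the tank wagon ready to be filled with track cleaner: first pick up the loose aluminium filler, push its tube down over the spigot on top of the tank wagon until it is fully home and upright, and let go of it. Then open the cleaner bottle's push-and-turn safety cap: press it down, twist it anticlockwise (seen from above) while it is down until it is free, lift it off and finish holding the cap level in the gripper, straight above the bottle and about 60 mm higher than where it was closed; do not put it down. Leave the filler in place and do not disturb the other things on the layout.

Things in the scene. Friction and masses are not known exactly. Their poses are not given: they have to be found in the camera images.
- filler: Loose aluminium filler standing upright on the board, 60 g, 68 mm tall, open through. Lower part, 0 to 40 mm: tube (the sleeve) 28 mm outside, straight round bore 18 mm. Upper part, 40 to 68 mm: wider round cup, 44 mm outside, 38 mm inside; grip it across the cup. Origin: centre of the tube's lower end; z up along its axis. Yaw does not matter.
- wagon: Grey model tank wagon on a piece of track (220 x 62 mm), all fixed to the board. Horizontal tank 190 mm long, 60 mm diameter, top 106 mm above the board; on its middle a round dome 38 mm in diameter, flat top at 112 mm, carrying an upright brass spigot. Origin: on the board below the spigot; y along the wagon, z up.
- port (a point): Foot of the wagon's brass spigot, on its axis, on the dome's flat top, 112 mm above the board; z up. The spigot is 15 mm in diameter and rises 22 mm above this point, its last 6 mm tapering to 9 mm. Fully home, the filler's lower end rests on the dome's flat top: the filler's origin is then at this point.
- bottle: White cleaner bottle held fast in a wooden block (104 x 104 mm, 40 mm tall) fixed to the board: it neither turns nor lifts. Bottle 76 mm in diameter up to 96 mm above the board, its shoulder narrowing to 56 mm at 118 mm, flat shoulder top at 119.5 mm, the neck above. Origin: on the board below the neck's axis; z up.
- neck (a point): Point on the bottle's axis 125 mm above the board, where the closed cap's origin is; axes as the bottle's and the closed cap's. Two lugs lock the cap: unpressed it neither turns (but for a few degrees) nor lifts. Pressed down over 3.5 mm it turns anticlockwise seen from above (+ about z), is free to lift after 50 degrees, and meets a stop near 130; 70 is ample. Keep it pressed while turning.
- cap: Black ribbed round safety cap on the bottle, 50 mm in diameter, 30 mm tall, 30 g. Origin: centre of its open underside, 125 mm above the board when closed (top at 155 mm); z up. Grip it across its diameter at any yaw, fingertips about 8 mm above its underside. A spring pushes it up with 5.6 N, growing 1.4 N per mm of press; it bottoms on the shoulder at 5.5 mm (13 N): press about 4.5 mm.
- saloon: Bystander: yellow toy saloon car, 104 x 44 mm, about 40 mm tall. Loose; leave it where it is. Origin: middle of its underside.
- van: Bystander: blue toy van, 104 x 44 mm, about 40 mm tall. Loose; leave it where it is. Origin: middle of its underside.
- coupe: Bystander: red toy coupe, 104 x 44 mm, about 40 mm tall. Loose; leave it where it is. Origin: middle of its underside.
- screwdriver: Bystander: screwdriver lying flat, 150 mm long, 26 mm thick. Loose; leave it where it is. Origin: middle of its underside.
- oiler: Bystander: small amber oil bottle with a narrow neck, 48 mm in diameter, 105 mm tall. Loose; leave it where it is. Origin: middle of its underside.
- kiosk: Bystander: white model kiosk with a red roof, 80 x 100 mm, 62 mm tall. Loose; leave it where it is. Origin: middle of its underside.
There are look-alikes about, which are no part of the job. Leave any yellow look-alike of the cap alone.

How it is judged:
On the way, in this order (a step that is already met when the one before it is completed fails the run):
1. the filler is fully home on the wagon's spigot, upright and let go (horizontal distance between filler and port below 0.004 m and z of filler in the frame of port below 0.003 m and angle between filler's own z axis and vertical below 0.08 rad and contact force between the fingers and filler below 0.1 N and linear speed of filler below 0.02 m/s), for 0.2 s.
2. the cap is pressed down on the bottle by at least 2.5 mm (z of cap in the frame of bottle below 0.1225 m), for 0.05 s.
3. the cap is twisted by at least 40 degrees (angle between the x axis of cap and the x axis of bottle, either way round above 0.7 rad), for 0.05 s.
At the end, for the whole second after the job is handed in: Filler home on the spigot (axis within 4 mm, end within 3 mm of the dome, tilt under 0.08 rad), not touched by the fingers; cap held in the fingers, still, tilt under 0.3 rad, 30 to 120 mm above its closed height, within 30 mm of the bottle's axis, touching neither bottle nor filler (horizontal distance between filler and port below 0.004 m and z of filler in the frame of port below 0.003 m and angle between filler's own z axis and vertical below 0.08 rad and contact force between the fingers and filler below 0.1 N and z of cap in the frame of bottle between 0.155 and 0.245 m and horizontal distance between cap and bottle below 0.03 m and angle between cap's own z axis and vertical below 0.3 rad and linear speed of cap below 0.05 m/s and contact force between the fingers and cap above 1 N and contact force between cap and bottle below 0.05 N and contact force between cap and filler below 0.05 N); the arm keeps its last pose, push and grip.
It fails at once if a toy car is moved by more than 30 mm or tipped (distance of any of saloon, van, coupe from where it was at the start of the episode above 0.03 m or angle between any of saloon, van, coupe's own z axis and vertical above 0.5 rad).
It fails at once if the kiosk is moved by more than 30 mm or tipped (distance of kiosk from where it was at the start of the episode above 0.03 m or angle between kiosk's own z axis and vertical above 0.5 rad).
It fails at once if the screwdriver or oil bottle is moved by more than 30 mm or tipped (distance of any of screwdriver, oiler from where it was at the start of the episode above 0.03 m or angle between any of screwdriver, oiler's own z axis and vertical above 0.5 rad).
It also fails if it takes over 51 s, if anything falls off the work surface, if the arm or the gripper's body presses on something with over 40 N, if the wrist force passes 120 N, or if a joint passes its speed limit or range.

ROBOT

A 6-joint arm with a two-finger parallel gripper is mounted at the origin on the work surface. World frame = base frame: x ahead of the robot, y to its left, z up, the work surface at z = 0. Lengths are in m, angles in rad, forces in N, time in s.
With the tool pointing down it reaches from about 0.325 to 0.75 m from the base axis. Payload 7.6 kg.
Tool frame: the origin (TCP) lies between the finger pads; the fingertips stand arm.nose_length ahead of it and the grasp point (between the pads) lies 5 mm behind it (arm.nose_length is the distance from the TCP to the fingertips, in m); z points along the fingers, y is the line along which they close (so a half turn about z gives the same grasp; the last joint's range is limited). The gripper opens to 85 mm and grips with 20 to 120 N. Pads are 22 mm wide; open, the fingers measure 114 mm over their backs; the gripper's body (76 mm by 85 mm) begins 54 mm behind the grasp point. The pads swing forward as they close: fully open they stand 13 mm farther back than shut.
Start: joints at [-1.179, 0.052, 1.401, -0, 1.689, -0.07], TCP at [0.234, -0.47, 0.245] pointing down, gripper open.
Joint ranges: [-2.9, 2.9], [-0.91, 2.17], [0.12, 2.37], [-1.06, 4.2], [0.26, 2.73], [-2.93, 2.93]. Speed limits (rad/s): [2.57, 2.57, 3.01, 3.14, 3.14, 3.14].

INTERFACE

Orientations are given as a unit quaternion [x, y, z, w].
In Python, from cell import arm gives the robot as it stands.
- The arm moves only by the shell command python3 -m handwheel 'ROWS' [FORCE]. ROWS is JSON, a list that holds one entry, the list of rows, each a list of 7 numbers: the shift along the tool's x, y, z in units of 0.75 m (1.0 is 0.75 m), then the turn, a rotation vector about the tool's x, y, z in units of 180 degrees (1.0 is 180 degrees), then the opening, from 0 (shut) to 1 (fully open). A call has 1 to 12 rows; each row is the pose to reach, as a shift and turn from the pose commanded when the call began, along the tool's axes at that moment, turning the shorter way round; what a row does not reach only later rows make up. A row lasts 1/12 s, in which the tool goes at most 41.7 mm and 7.16 degrees, less where a joint would pass 70% of its speed; a pose out of reach is approached as far as the arm can. A call with a number of a shift or a turn outside -1 to 1 is refused whole. A call with a gripper value outside its range is refused whole. The fingers move at their own pace and stop on an object; FORCE is the grip in N (left out, the last holds). Time passes only in rows, so rows that repeat a pose let the fingers close. It gives the time, the measured TCP pose, the force, the opening and the grip force at its end, in the units of the state.
- arm.observe(): the state, without advancing time (a new reading comes with each control period).
- arm.read_camera(name): name is "side" or "top"; returns a dict with "image" (384x512x3 uint8, red, green, blue), "camera_matrix" (3x3 intrinsics, pixels), "k1" (the pictures are not rectified: a ray, as slopes to the right and down, at radius r is drawn at 1 + k1 r^2 times it, then the intrinsics apply), "R" (3x3) and "t" (3): a world point X has camera coordinates R X + t. Camera axes: x right, y down, z forward; pixel columns grow to the right and rows downward; lengths in m; the calibration is good to about 2 mm. A picture is of the moment at which its call begins. There is no depth.
- arm.sign_off(): hands the job in; it is judged then, once.
The state is a dict: "t": time; "joints": joint angles; "joint_vel": joint speeds; "effort": joint torques, N m; "eef_pos": TCP position; "eef_rot": TCP orientation; "wrist_force": force on the tool from outside, world axes, zero at the start; "ft_torque": the same for the moment, N m; "finger_gap": finger opening in m; "grip_force": force on a finger pad.
Only numpy, scipy, OpenCV 4.12 (cv2) and the standard library are available. Lean on these libraries where they do the work, as an engineer would, in place of code of your own. Each camera call takes 0.05 s, during which the arm holds its last target. There are 200 camera calls.

## Working session

There is one attempt and no reset: what is moved stays moved. The work goes in short steps, Python scripts to look and compute and a shell command to move; the robot and the scene stay as the last step left them, time stands still between calls to the robot, and variables do not carry over. Pictures are saved under pics/ and viewed, at most 10 in all, crops included, and the job is handed in when it is done.

```bash
ls; mkdir -p pics; cat > h.py <<'E'
import numpy as np, cv2
from cell import arm
def cam(n):
    c=arm.read_camera(n); return c
def ray(c,u,v):
    K=np.array(c["camera_matrix"]);R=np.array(c["R"]);t=np.array(c["t"])
    d=np.array([(u-K[0,2])/K[0,0],(v-K[1,2])/K[1,1]]);s=d.copy()
    for _ in range(20): s=d/(1+c["k1"]*(s@s))
    return -R.T@t, R.T@np.array([s[0],s[1],1])
def onz(c,u,v,z):
    o,d=ray(c,u,v); return o+d*(z-o[2])/d[2]
def proj(c,X):
    K=np.array(c["camera_matrix"]);p=np.array(c["R"])@np.array(X)+np.array(c["t"]);s=p[:2]/p[2]
    s=s*(1+c["k1"]*(s@s)); return K[0,0]*s[0]+K[0,2],K[1,1]*s[1]+K[1,2]
E
python3 - <<'E'
from h import *
for n in("top","side"):
    c=cam(n); cv2.imwrite(f"pics/{n}0.png",c["image"][:,:,::-1]); o,_=ray(c,256,192); print(n,o,c["camera_matrix"],c["k1"])
o=arm.observe(); print(o["eef_pos"],o["eef_rot"],o["finger_gap"],arm.nose_length,o["t"])
E
```

```text
pics
top [ 0.43237539 -0.00307805  1.26182559] [[390.78627956   0.         252.0359634 ]
 [  0.         390.78627956 194.12849046]
 [  0.           0.           1.        ]] 0.02732507678017641
side [0.23920575 0.91793714 0.81092305] [[474.8613211    0.         249.28292672]
 [  0.         474.8613211  196.70541371]
 [  0.           0.           1.        ]] 0.0015804124733442815
[ 0.23383153 -0.46978319  0.24454588] [ 9.73460548e-01  2.28853828e-01 -1.18829540e-04 -6.87931854e-04] 0.08520427000855314 0.014 0.1
```

View pics/top0.png

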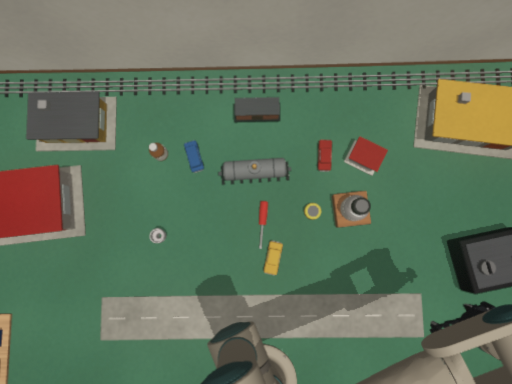

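View pics/side0.png

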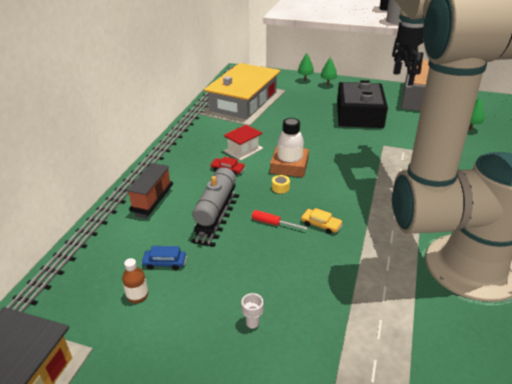

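The top view shows the filler at about (157,236), the wagon spigot at (254,167), the bottle cap at (361,206) and the yellow look-alike at (313,211). In the side view the filler's cup is at (252,301), the spigot at (213,181) and the cap at (291,126). Next I'll enlarge these six areas.

```bash
python3 - <<'E'
from h import *
T=cv2.imread("pics/top0.png");S=cv2.imread("pics/side0.png")
f=lambda I,u,v:cv2.resize(I[v-16:v+16,u-16:u+16],(256,256),interpolation=cv2.INTER_CUBIC)
m=np.vstack([np.hstack([f(T,157,236),f(T,254,168),f(T,358,206)]),np.hstack([f(S,252,305),f(S,213,182),f(S,291,126)])])
cv2.imwrite("pics/m.png",m)
E
```

```text
(no output)
```

View pics/m.png

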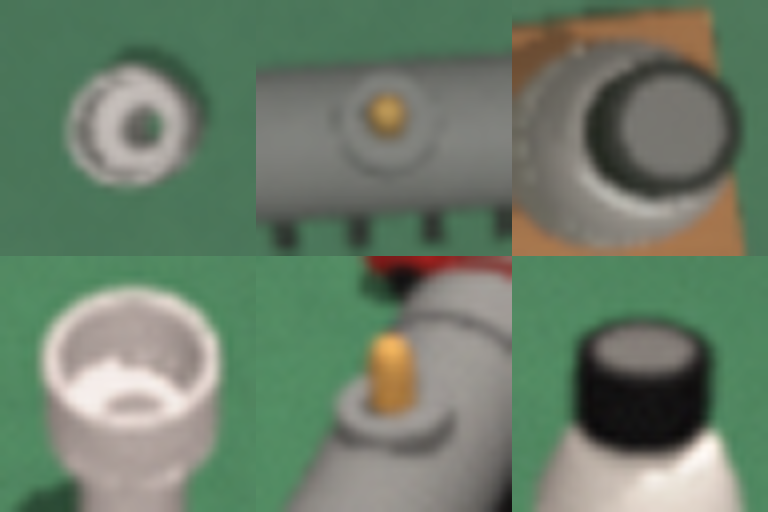

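```bash
cat > m.py <<'E'
from h import *
from scipy.optimize import least_squares
def blob(I,box,fn,ell=False):
    u0,v0,u1,v1=box; s=8
    P=cv2.resize(I[v0:v1,u0:u1],None,fx=s,fy=s,interpolation=cv2.INTER_CUBIC)
    m=fn(P.astype(int),cv2.cvtColor(P,cv2.COLOR_RGB2HSV).astype(int)).astype(np.uint8)
    cs,_=cv2.findContours(m,cv2.RETR_EXTERNAL,cv2.CHAIN_APPROX_NONE); k=max(cs,key=cv2.contourArea)
    if ell:(x,y),ax,_=cv2.fitEllipse(cv2.convexHull(k))
    else:
        M=cv2.moments(k);x,y=M['m10']/M['m00'],M['m01']/M['m00'];ax=cv2.boundingRect(k)
    return u0+(x+.5)/s-.5,v0+(y+.5)/s-.5,np.array(ax)/s
def tri(c1,p1,c2,p2):
    o1,d1=ray(c1,*p1);o2,d2=ray(c2,*p2)
    a=np.linalg.lstsq(np.c_[d1,-d2],o2-o1,rcond=None)[0];A=o1+a[0]*d1;B=o2+a[1]*d2
    return (A+B)/2,np.linalg.norm(A-B)
E
python3 - <<'E'
from m import *
T=cam("top");S=cam("side")
brass=lambda p,h:(h[...,1]>110)&(h[...,0]<30)&(h[...,2]>90)
bt=blob(T["image"],(244,158,264,178),brass);bs=blob(S["image"],(203,172,223,194),brass)
print("brass",bt,bs,tri(T,bt[:2],S,bs[:2]))
bright=lambda p,h:(h[...,1]<70)&(h[...,2]>95)
f=blob(T["image"],(143,222,171,250),bright,True)
print("filler top",f,onz(T,*f[:2],.068)); P=onz(T,*f[:2],.068); print("side pred rim",proj(S,P),"seen ~251.9,301.3", tri(T,f[:2],S,(251.9,301.3)))
g=lambda p,h:(h[...,2]>90)&(h[...,1]<60)
dark=lambda p,h:(h[...,2]<60)
c=blob(T["image"],(344,192,376,220),lambda p,h:(h[...,2]<75),True)
print("cap dark",c)
cs=blob(S["image"],(281,115,301,128),g)
print("cap side face",cs)
for (u,v) in[(361.9,205.4)]:
    print(onz(T,u,v,.155),tri(T,(u,v),S,cs[:2]),proj(S,onz(T,u,v,.155)))
for z in(.112,):print("dome",onz(T,253.95,167.06,z))
for z in(.123,.134):print("brass z",z,onz(T,*bt[:2],z),onz(S,*bs[:2],z))
E
```

```text
brass (253.865030513468, 165.88770517676767, array([8.375, 6.25 , 3.875, 4.25 ])) (213.43776916451336, 180.3246124031008, array([8.25 , 3.75 , 5.375, 9.75 ])) (array([0.64347306, 0.01190436, 0.12191827]), np.float64(0.002915602239036808))
filler top (157.07908058166504, 235.48181247711182, array([16.09449387, 18.12975502])) [0.44510465 0.31139016 0.068     ]
side pred rim (np.float64(251.17901212464793), np.float64(299.999380881404)) seen ~251.9,301.3 (array([0.44431609, 0.31194348, 0.06507733]), np.float64(0.0016909207707819988))
cap dark (360.35811614990234, 205.66589641571045, array([16.73596382, 19.25772476]))
cap side face (291.11267280836955, 121.05247594694316, array([ 4.5  ,  3.125, 12.125,  6.375]))
[ 0.5198827 -0.2908921  0.155    ] (array([ 0.51854019, -0.29131865,  0.15448409]), np.float64(0.002826989650339389)) (np.float64(290.14775875441774), np.float64(120.87137351004336))
dome [0.64319234 0.01225428 0.112     ]
brass z 0.123 [0.64469395 0.01230491 0.123     ] [0.64131402 0.01325944 0.123     ]
brass z 0.134 [0.64264315 0.01215633 0.134     ] [0.63488424 0.02772538 0.134     ]
```

```bash
cat > go.py <<'E'
import sys; from h import *
from scipy.spatial.transform import Rotation as Ro
o=arm.observe(); R=Ro.from_quat(o["eef_rot"])
p=np.array(o["eef_pos"])
print("t",o["t"],"p",p.round(4),"R",R.as_matrix().round(3).tolist(),"j",np.round(o["joints"],2),"F",np.round(o["wrist_force"],1),"gap",round(o["finger_gap"],4),round(o["grip_force"],1))
for a in sys.argv[1:]:
    X=np.array(eval(a)); s=R.inv().apply(X-p)/.75; print(a,s.round(4),"rows",np.linalg.norm(s)*.75/.0417)
E
python3 go.py [.45,-.1,.25] [.4447,.3116,.25] [.4447,.3116,.13] [.4447,.3116,.052]
```

```text
t 0.2 p [ 0.2339 -0.4699  0.2448] R [[0.895, 0.446, -0.0], [0.446, -0.895, 0.001], [0.0, -0.001, -1.0]] j [-1.18  0.05  1.4  -0.    1.69 -0.07] F [ 0.6 -0.4 -0.4] gap 0.0854 0.0
[.45,-.1,.25] [ 0.4777 -0.3131 -0.0066] rows 10.273609725986587
[.4447,.3116,.25] [ 0.7159 -0.8076 -0.0061] rows 19.410400011537746
[.4447,.3116,.13] [ 0.7159 -0.8074  0.1539] rows 19.60422905184309
[.4447,.3116,.052] [ 0.7159 -0.8073  0.2579] rows 19.95301315238759
```

```bash
python3 -m handwheel '[[[0.4777,-0.3131,-0.007,0,0,0,1],[0.4777,-0.3131,-0.007,0,0,0,1],[0.4777,-0.3131,-0.007,0,0,0,1],[0.4777,-0.3131,-0.007,0,0,0,1],[0.4777,-0.3131,-0.007,0,0,0,1],[0.4777,-0.3131,-0.007,0,0,0,1],[0.4777,-0.3131,-0.007,0,0,0,1],[0.4777,-0.3131,-0.007,0,0,0,1],[0.4777,-0.3131,-0.007,0,0,0,1],[0.4777,-0.3131,-0.007,0,0,0,1],[0.4777,-0.3131,-0.007,0,0,0,1],[0.4777,-0.3131,-0.007,0,0,0,1]]]'; python3 go.py [.4447,.3116,.25] [.4447,.3116,.13]
```

```text
t: 1.2
eef_pos: [0.451, -0.0975, 0.2503]
eef_rot: [0.973, 0.231, -0.0, -0.0]
wrist_force: [0.2, -0.4, 0.2]
finger_gap: 0.0853
grip_force: 0.0
t 1.2 p [ 0.451  -0.0975  0.2503] R [[0.893, 0.45, -0.0], [0.45, -0.893, 0.001], [-0.0, -0.001, -1.0]] j [-0.29 -0.13  1.57  0.    1.7   0.81] F [ 0.2 -0.4  0.2] gap 0.0853 0.0
[.4447,.3116,.25] [ 0.2379 -0.4909  0.0007] rows 9.811128824337276
[.4447,.3116,.13] [ 0.2379 -0.4908  0.1607] rows 10.226150051017777
```

```bash
python3 -m handwheel '[[[0.2385,-0.4943,0,0,0,0,1],[0.2385,-0.4943,0,0,0,0,1],[0.2385,-0.4943,0,0,0,0,1],[0.2385,-0.4943,0,0,0,0,1],[0.2385,-0.4943,0,0,0,0,1],[0.2385,-0.4943,0,0,0,0,1],[0.2385,-0.4943,0.16,0,0,0,1],[0.2385,-0.4943,0.16,0,0,0,1],[0.2385,-0.4943,0.16,0,0,0,1],[0.2385,-0.4943,0.16,0,0,0,1],[0.2385,-0.4943,0.16,0,0,0,1],[0.2385,-0.4943,0.16,0,0,0,1]]]'; python3 -m handwheel '[[[0,0,0,0,0,0,1],[0,0,0,0,0,0,1]]]' >/dev/null; python3 go.py [.4447,.3116,.052]
python3 - <<'E'
from h import *
T=cam("top");S=cam("side")
f=lambda I,u,v:cv2.resize(I[v-40:v+40,u-40:u+40],(400,400),interpolation=cv2.INTER_CUBIC)
cv2.imwrite("pics/g.png",np.hstack([f(T["image"],157,236),f(S["image"],252,290)])[:,:,::-1])
E
```

```text
t: 2.2
eef_pos: [0.4426, 0.313, 0.1247]
eef_rot: [0.973, 0.23, -0.004, 0.001]
wrist_force: [0.6, 0.7, -0.5]
finger_gap: 0.0852
grip_force: 0.0
t 2.3667 p [0.4456 0.3105 0.1309] R [[0.896, 0.445, 0.0], [0.445, -0.896, -0.0], [0.0, 0.001, -1.0]] j [ 0.54  0.17  1.51 -0.    1.47  1.65] F [ 0.1 -0.1  1.1] gap 0.0852 0.0
[.4447,.3116,.052] [-0.0005 -0.002   0.1053] rows 1.893574766618706
```

View pics/g.png

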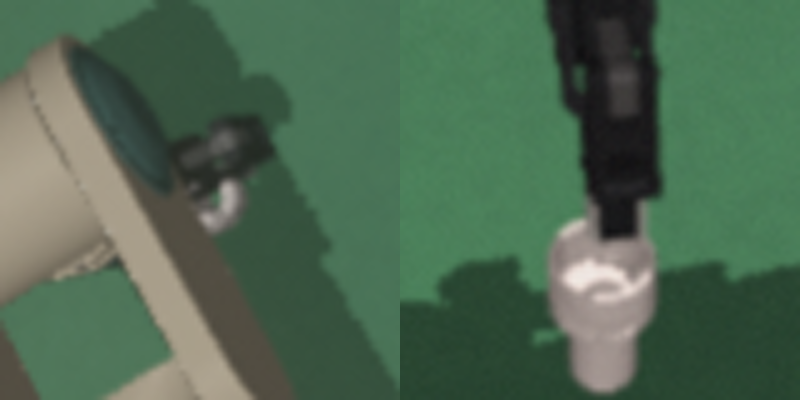

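The gripper stands over the filler's cup, with the near finger in front of it in the side crop at (620,210). I'll descend and close.

```bash
python3 -m handwheel '[[[0,-0.001,0.05,0,0,0,1],[0,-0.001,0.08,0,0,0,1],[0,-0.001,0.105,0,0,0,1],[0,-0.001,0.105,0,0,0,1],[0,-0.001,0.105,0,0,0,1],[0,-0.001,0.105,0,0,0,0.3],[0,-0.001,0.105,0,0,0,0.3],[0,-0.001,0.105,0,0,0,0.3],[0,-0.001,0.105,0,0,0,0.2],[0,-0.001,0.105,0,0,0,0.2],[0,-0.001,0.105,0,0,0,0.2],[0,-0.001,0.105,0,0,0,0.2]]]' 30; python3 -m handwheel '[[[0,0,0,0,0,0,0.2],[0,0,0,0,0,0,0.2]]]'; python3 go.py [.4447,.3116,.052]
```

```text
t: 3.47
eef_pos: [0.4455, 0.3125, 0.0535]
eef_rot: [0.973, 0.229, 0.001, -0.0]
wrist_force: [-0.8, -0.1, 6.2]
finger_gap: 0.0432
grip_force: 30.5
t: 3.63
eef_pos: [0.4455, 0.3125, 0.0535]
eef_rot: [0.973, 0.229, 0.001, -0.0]
wrist_force: [-0.3, -0.6, 6.4]
finger_gap: 0.043
grip_force: 30.5
t 3.6333 p [0.4455 0.3125 0.0535] R [[0.895, 0.446, 0.002], [0.446, -0.895, 0.001], [0.003, 0.0, -1.0]] j [ 0.54  0.25  1.57 -0.    1.31  1.65] F [-0.3 -0.6  6.4] gap 0.043 30.5
[.4447,.3116,.052] [-0.0015  0.0006  0.0019] rows 0.04533942695049512
```

```bash
python3 -m handwheel '[[[0,0,-0.03,0,0,0,0.2],[0,0,-0.08,0,0,0,0.2],[0,0,-0.13,0,0,0,0.2],[0,0,-0.18,0,0,0,0.2],[0,0,-0.22,0,0,0,0.2],[0,0,-0.22,0,0,0,0.2],[0,0,-0.22,0,0,0,0.2],[0,0,-0.22,0,0,0,0.2]]]' 40;python3 go.py [.6435,.0122,.22] [.4447,.3116,.22]; python3 - <<'E'
from h import *
S=cam("side");T=cam("top")
cv2.imwrite("pics/l.png",S["image"][100:350,150:400,::-1])
E
```

```text
t: 4.3
eef_pos: [0.4443, 0.3119, 0.2158]
eef_rot: [0.973, 0.229, -0.001, 0.0]
wrist_force: [0.5, -0.0, -1.1]
finger_gap: 0.0428
grip_force: 40.7
t 4.3 p [0.4443 0.3119 0.2158] R [[0.895, 0.446, -0.001], [0.446, -0.895, -0.001], [-0.001, 0.0, -1.0]] j [ 0.54  0.11  1.39 -0.    1.64  1.65] F [ 0.5 -0.  -1.1] gap 0.0428 40.7
[.6435,.0122,.22] [ 0.0596  0.4761 -0.0056] rows 8.630518261853457
[.4447,.3116,.22] [ 0.0002  0.0006 -0.0056] rows 0.10211954954796472
```

View pics/l.png

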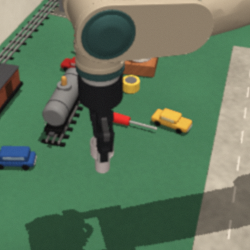

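The filler is held upright below the fingers, at about (102,158) in the crop. I'll move over to the spigot, staying high.

```bash
python3 -m handwheel '[[[0.0596,0.4761,-0.006,0,0,0,0.2],[0.0596,0.4761,-0.006,0,0,0,0.2],[0.0596,0.4761,-0.006,0,0,0,0.2],[0.0596,0.4761,-0.006,0,0,0,0.2],[0.0596,0.4761,-0.006,0,0,0,0.2],[0.0596,0.4761,-0.006,0,0,0,0.2],[0.0596,0.4761,-0.006,0,0,0,0.2],[0.0596,0.4761,-0.006,0,0,0,0.2],[0.0596,0.4761,-0.006,0,0,0,0.2],[0.0596,0.4761,-0.006,0,0,0,0.2],[0.0596,0.4761,-0.006,0,0,0,0.2],[0.0596,0.4761,-0.006,0,0,0,0.2]]]' ;python3 -m handwheel '[[[0,0,0,0,0,0,0.2],[0,0,0,0,0,0,0.2]]]'>/dev/null; python3 go.py [.6435,.0122,.22]; python3 - <<'E'
from h import *
S=cam("side");T=cam("top")
f=lambda I,u,v:cv2.resize(I[v-25:v+25,u-25:u+25],(400,400),interpolation=cv2.INTER_CUBIC)
cv2.imwrite("pics/a.png",np.hstack([f(T["image"],254,166),f(S["image"],213,165)])[:,:,::-1])
E
```

```text
t: 5.4
eef_pos: [0.6433, 0.0128, 0.2198]
eef_rot: [0.973, 0.229, -0.001, -0.0]
wrist_force: [0.4, -0.1, -0.3]
finger_gap: 0.0428
grip_force: 40.8
t 5.5667 p [0.6434 0.0136 0.2212] R [[0.894, 0.447, -0.0], [0.447, -0.894, 0.0], [-0.0, -0.0, -1.0]] j [-0.04  0.4   1.05  0.    1.7   1.07] F [-0.9 -0.3 -0.5] gap 0.0431 40.8
[.6435,.0122,.22] [-0.0007  0.0018  0.0017] rows 0.045826159413386386
```

View pics/a.png

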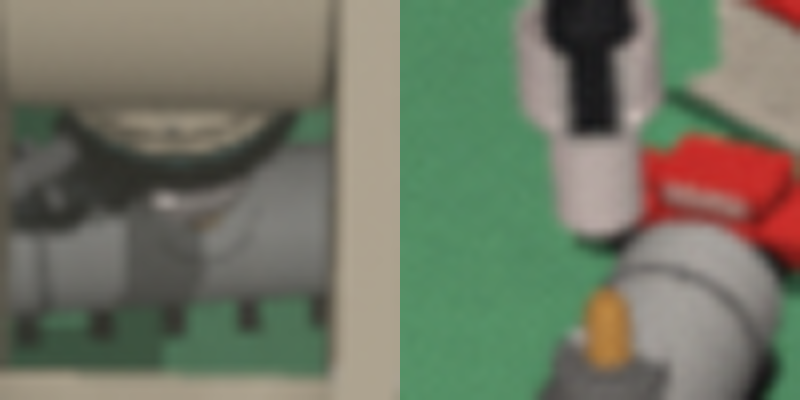

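The tube hangs just above the spigot in the side crop: tube end at about (599,235), spigot top at (608,292). I'll measure the misalignment in this one camera.

```bash
cat > al.py <<'E'
from m import *
S=cam("side");I=S["image"];s=8
o=arm.observe();p=np.array(o["eef_pos"])
def mids(box,fn):
    u0,v0,u1,v1=box
    P=cv2.resize(I[v0:v1,u0:u1],None,fx=s,fy=s,interpolation=cv2.INTER_CUBIC)
    m=fn(cv2.cvtColor(P,cv2.COLOR_RGB2HSV).astype(int)).astype(np.uint8)
    n,l,st,ce=cv2.connectedComponentsWithStats(m);k=1+st[1:,4].argmax();r=[]
    for y in range(m.shape[0]):
        x=np.where(l[y]==k)[0]
        if len(x):r.append((v0+(y+.5)/s-.5,u0+(x[0]+x[-1]+1)/2/s-.5,(x[-1]-x[0])/s))
    return np.array(r)
E
python3 - <<'E'
from al import *
b=mids((203,170,223,192),lambda h:(h[...,1]>110)&(h[...,0]<30)&(h[...,2]>90))
print("brass",b[::12].round(2).tolist(),b[-1])
t=mids((203,155,223,172),lambda h:(h[...,1]<50)&(h[...,2]>95))
print("tube",t[::12].round(2).tolist(),t[-1])
X=np.array([.6430,.0122])
print("spigot proj",[np.round(proj(S,[*X,z]),2).tolist() for z in(.112,.123,.134)])
C=-np.array(S["R"]).T@np.array(S["t"]);d=(C[:2]-X);d/=np.linalg.norm(d)
print("tip front",proj(S,[*(X+d*.0045),.134]),"foot front",proj(S,[*(X+d*.0075),.112]),"tip back",proj(S,[*(X-d*.0045),.134]))
zl=p[2]-.0535
print("p",p,"tube axis",[np.round(proj(S,[*p[:2],z]),2).tolist() for z in(zl,zl+.02,zl+.04)],"front low",proj(S,[*(p[:2]+d*.014),zl]))
E
```

```text
brass [[175.81, 213.38, 0.62], [177.31, 213.31, 4.0], [178.81, 213.31, 5.0], [180.31, 213.5, 4.88], [181.81, 213.56, 4.75], [183.31, 213.56, 5.0], [184.81, 213.56, 3.75]] [185.3125 213.3125   0.75  ]
tube [[154.56, 211.19, 14.0], [156.06, 211.62, 12.12], [157.56, 212.0, 11.88], [159.06, 211.5, 10.62], [160.56, 211.5, 10.62], [162.06, 211.62, 10.38], [163.56, 211.81, 10.25], [165.06, 211.88, 10.12], [166.56, 211.88, 9.62], [168.06, 212.06, 7.25]] [169.4375 211.25     0.875 ]
spigot proj [[213.23, 183.53], [212.97, 179.98], [212.71, 176.4]]
tip front (np.float64(212.78214958494934), np.float64(177.41073737763463)) foot front (np.float64(213.35916212248722), np.float64(185.22757066419115)) tip back (np.float64(212.63366661944642), np.float64(175.3992934021554))
p [0.64358632 0.01317365 0.22155674] tube axis [[211.5, 165.23], [210.99, 158.38], [210.47, 151.38]] front low (np.float64(211.72980495518547), np.float64(168.33458443780273))
```

```bash
python3 -m handwheel '[[[-0.001,0.0016,0.015,0,0,0,0.2],[-0.001,0.0016,0.03,0,0,0,0.2],[-0.001,0.0016,0.038,0,0,0,0.2],[-0.001,0.0016,0.046,0,0,0,0.2],[-0.001,0.0016,0.052,0,0,0,0.2],[-0.001,0.0016,0.052,0,0,0,0.2],[-0.001,0.0016,0.052,0,0,0,0.2],[-0.001,0.0016,0.052,0,0,0,0.2]]]';python3 go.py [.6432,.0118,.1655]; python3 - <<'E'
from al import *
t=mids((203,155,223,182),lambda h:(h[...,1]<50)&(h[...,2]>115))
print("tube",t[::12].round(2).tolist(),t[-1])
f=lambda I,u,v:cv2.resize(I[v-25:v+25,u-25:u+25],(400,400),interpolation=cv2.INTER_CUBIC)
cv2.imwrite("pics/b.png",f(I,213,172)[:,:,::-1])
E
```

```text
t: 6.38
eef_pos: [0.6439, 0.0109, 0.1828]
eef_rot: [0.973, 0.229, 0.0, 0.0]
wrist_force: [-0.1, 0.2, -0.5]
finger_gap: 0.0432
grip_force: 40.8
t 6.3833 p [0.6439 0.0109 0.1828] R [[0.895, 0.446, 0.001], [0.446, -0.895, -0.0], [0.001, 0.001, -1.0]] j [-0.04  0.41  1.11 -0.    1.62  1.07] F [-0.1  0.2 -0.5] gap 0.0432 40.8
[.6432,.0118,.1655] [-0.0003 -0.0015  0.0231] rows 0.4163667901948571
tube [[154.56, 212.0, 17.62], [156.06, 211.75, 18.38], [157.56, 212.06, 18.0], [159.06, 211.75, 16.88], [160.56, 211.75, 16.62], [162.06, 211.94, 16.75], [163.56, 212.31, 17.25], [165.06, 212.0, 16.38], [166.56, 211.81, 15.25], [168.06, 214.0, 16.88], [169.56, 214.75, 15.38], [171.06, 214.94, 15.0], [172.56, 215.0, 14.88], [174.06, 215.06, 14.75], [175.56, 215.12, 14.62], [177.06, 215.19, 14.5], [178.56, 215.31, 14.25], [180.06, 215.75, 13.38]] [181.4375 215.8125  13.25  ]
```

View pics/b.png

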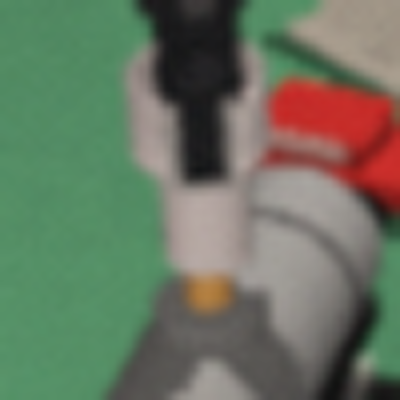

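The tube is centred over the spigot (about column 209 for both in the crop) and feels no force. I'll push it down gently.

```bash
python3 -m handwheel '[[[0,-0.0005,0.006,0,0,0,0.2],[0,-0.0005,0.011,0,0,0,0.2],[0,-0.0005,0.015,0,0,0,0.2],[0,-0.0005,0.018,0,0,0,0.2],[0,-0.0005,0.018,0,0,0,0.2]]]';  python3 -m handwheel '[[[0,0,0.003,0,0,0,0.2],[0,0,0.005,0,0,0,0.2],[0,0,0.006,0,0,0,0.2],[0,0,0.006,0,0,0,0.2]]]'
```

```text
t: 6.85
eef_pos: [0.6432, 0.0113, 0.1678]
eef_rot: [0.973, 0.229, -0.001, -0.0]
wrist_force: [0.5, 0.1, -0.9]
finger_gap: 0.043
grip_force: 40.8
t: 7.18
eef_pos: [0.6438, 0.0113, 0.1656]
eef_rot: [0.973, 0.229, 0.001, 0.0]
wrist_force: [-1.8, 0.1, 4.4]
finger_gap: 0.0428
grip_force: 41.3
```

```bash
python3 -m handwheel '[[[0,0,0.0015,0,0,0,0.2],[0,0,0.0015,0,0,0,0.2],[0,0,0.0,0,0,0,0.2],[0,0,0,0,0,0,0.8],[0,0,0,0,0,0,0.8],[0,0,0,0,0,0,0.8],[0,0,0,0,0,0,1],[0,0,0,0,0,0,1],[0,0,0,0,0,0,1],[0,0,0,0,0,0,1]]]';  python3 -m handwheel '[[[0,0,-0.02,0,0,0,1],[0,0,-0.06,0,0,0,1],[0,0,-0.11,0,0,0,1],[0,0,-0.13,0,0,0,1],[0,0,-0.13,0,0,0,1],[0,0,-0.13,0,0,0,1]]]'; python3 go.py [.5193,-.291,.25];  python3 - <<'E'
from h import *
S=cam("side")["image"]
f=lambda I,u,v:cv2.resize(I[v-25:v+25,u-25:u+25],(400,400),interpolation=cv2.INTER_CUBIC)
cv2.imwrite("pics/c.png",f(S,213,172)[:,:,::-1])
E
```

```text
t: 8.02
eef_pos: [0.6435, 0.0113, 0.1642]
eef_rot: [0.973, 0.229, -0.0, 0.0]
wrist_force: [0.1, -0.5, -0.4]
finger_gap: 0.0856
grip_force: 0.0
t: 8.52
eef_pos: [0.6438, 0.0113, 0.2628]
eef_rot: [0.973, 0.229, 0.001, 0.0]
wrist_force: [0.1, -0.0, -0.9]
finger_gap: 0.0852
grip_force: 0.0
t 8.5167 p [0.6438 0.0113 0.2628] R [[0.895, 0.446, 0.002], [0.446, -0.895, -0.0], [0.002, 0.001, -1.0]] j [-0.04  0.39  0.97 -0.    1.77  1.07] F [ 0.1 -0.  -0.9] gap 0.0852 0.0
[.5193,-.291,.25] [-0.3282  0.2868  0.0167] rows 7.84538911997002
```

View pics/c.png

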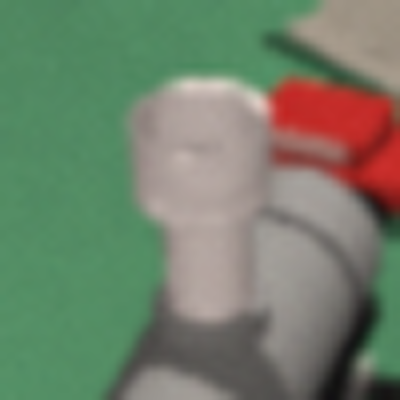

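The filler sits home and upright on the dome. Next is the cap.

```bash
python3 -m handwheel '[[[-0.3287,0.287,0.016,0,0,0,1],[-0.3287,0.287,0.016,0,0,0,1],[-0.3287,0.287,0.016,0,0,0,1],[-0.3287,0.287,0.016,0,0,0,1],[-0.3287,0.287,0.016,0,0,0,1],[-0.3287,0.287,0.016,0,0,0,1],[-0.3287,0.287,0.016,0,0,0,1],[-0.3287,0.287,0.016,0,0,0,1],[-0.3287,0.287,0.016,0,0,0,1],[-0.3287,0.287,0.016,0,0,0,1],[-0.3287,0.287,0.016,0,0,0,1],[-0.3287,0.287,0.016,0,0,0,1]]]'; python3 go.py [.519,-.2913,.20]  [.519,-.2913,.145];  python3 - <<'E'
from h import *
S=cam("side")["image"];T=cam("top")["image"]
f=lambda I,u,v:cv2.resize(I[v-30:v+30,u-30:u+30],(400,400),interpolation=cv2.INTER_CUBIC)
cv2.imwrite("pics/d.png",np.hstack([f(T,358,206),f(S,291,116)])[:,:,::-1])
E
```

```text
t: 9.57
eef_pos: [0.519, -0.2901, 0.2489]
eef_rot: [0.973, 0.23, -0.0, -0.001]
wrist_force: [-0.3, -0.9, 0.0]
finger_gap: 0.0851
grip_force: 0.0
t 9.5667 p [ 0.519  -0.2901  0.2489] R [[0.895, 0.447, -0.001], [0.447, -0.895, 0.001], [-0.001, -0.001, -1.0]] j [-0.57  0.25  1.17  0.    1.72  0.54] F [-0.3 -0.9  0. ] gap 0.0851 0.0
[.519,-.2913,.20] [-0.0007  0.0015  0.0652] rows 1.1725135508723552
[.519,-.2913,.145] [-0.0007  0.0017  0.1385] rows 2.491260631500999
```

View pics/d.png

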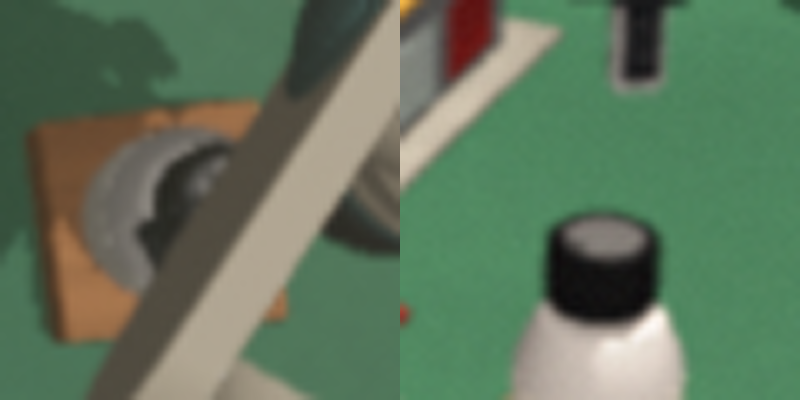

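The cap's top is at (603,240) in the side crop and the finger at (637,60). I'll check that offset against the projection.

```bash
python3 - <<'E'
from h import *
S=cam("side")
P=np.array([.519,-.2901])
ty=np.array([.447,-.895])
for z in(.155,):print("cap",proj(S,[.519,-.2913,z]),"seen",261+603/6.667-.4,86+240/6.667-.4)
for k in(-.0475,.0475):
  for z in(.235,.248):print(k,z,proj(S,[*(P+ty*k),z]))
print("seen finger tip", 261+637/6.667-.4, 86+88/6.667-.4)
E
```

```text
cap (np.float64(290.47736748213606), np.float64(120.8486173033579)) seen 351.04547772611375 121.59820008999549
-0.0475 0.235 (np.float64(295.22142482839075), np.float64(102.91716503973602))
-0.0475 0.248 (np.float64(295.4309141275179), np.float64(98.51374221836387))
0.0475 0.235 (np.float64(287.877914197423), np.float64(88.52395946476575))
0.0475 0.248 (np.float64(288.03368023977805), np.float64(84.28095701086762))
seen finger tip 356.1452227388631 98.79934003299834
```

```bash
python3 -m handwheel '[[[-0.0007,0.0016,0.05,0,0,0,1],[-0.0007,0.0016,0.09,0,0,0,1],[-0.0007,0.0016,0.12,0,0,0,1],[-0.0007,0.0016,0.138,0,0,0,1],[-0.0007,0.0016,0.138,0,0,0,1],[-0.0007,0.0016,0.138,0,0,0,1],[-0.0007,0.0016,0.138,0,0,0,0.3],[-0.0007,0.0016,0.138,0,0,0,0.3],[-0.0007,0.0016,0.138,0,0,0,0.3],[-0.0007,0.0016,0.138,0,0,0,0.2],[-0.0007,0.0016,0.138,0,0,0,0.2],[-0.0007,0.0016,0.138,0,0,0,0.2]]]' 80; python3 -m handwheel '[[[0,0,0,0,0,0,0.2],[0,0,0,0,0,0,0.2]]]'; python3 go.py [.519,-.2913,.145]
```

```text
t: 10.72
eef_pos: [0.5193, -0.2925, 0.1479]
eef_rot: [0.973, 0.229, 0.001, 0.0]
wrist_force: [-0.7, 3.2, 5.0]
finger_gap: 0.0476
grip_force: 82.3
t: 10.88
eef_pos: [0.5193, -0.2925, 0.1479]
eef_rot: [0.973, 0.229, 0.001, 0.0]
wrist_force: [-1.6, 3.2, 5.0]
finger_gap: 0.0481
grip_force: 82.3
t 10.8833 p [ 0.5193 -0.2925  0.1479] R [[0.895, 0.446, 0.002], [0.446, -0.895, -0.001], [0.002, 0.001, -1.0]] j [-0.58  0.3   1.32  0.    1.52  0.53] F [-1.6  3.2  5. ] gap 0.0481 82.3
[.519,-.2913,.145] [ 0.0004 -0.0016  0.0039] rows 0.07647216465384762
```

```bash
python3 -m handwheel '[[[0,-0.0015,0.002,0,0,0,0.2],[0,-0.0015,0.004,0,0,0,0.2],[0,-0.0015,0.006,0,0,0,0.2],[0,-0.0015,0.006,0,0,0,0.2],[0,-0.0015,0.006,0,0,0,0.2]]]'; python3 go.py
```

```text
t: 11.3
eef_pos: [0.5193, -0.2924, 0.1448]
eef_rot: [0.973, 0.229, 0.002, 0.002]
wrist_force: [-0.8, 1.1, 10.0]
finger_gap: 0.0485
grip_force: 82.9
t 11.3 p [ 0.5193 -0.2924  0.1448] R [[0.895, 0.445, 0.004], [0.445, -0.895, -0.003], [0.002, 0.005, -1.0]] j [-0.57  0.3   1.33 -0.    1.51  0.53] F [-0.8  1.1 10. ] gap 0.0485 82.9
```

```bash
python3 -m handwheel '[[[0,-0.0005,0.001,0,0,0,0.2],[0,-0.0005,0.0025,0,0,0,0.2],[0,-0.0005,0.0025,0,0,0,0.2],[0,-0.0005,0.0025,0,0,0,0.2]]]'; python3 go.py
```

```text
t: 11.63
eef_pos: [0.5193, -0.2923, 0.1435]
eef_rot: [0.973, 0.229, 0.002, 0.002]
wrist_force: [-1.2, -0.8, 11.9]
finger_gap: 0.0478
grip_force: 83.1
t 11.6333 p [ 0.5193 -0.2923  0.1435] R [[0.895, 0.445, 0.005], [0.445, -0.895, -0.004], [0.003, 0.006, -1.0]] j [-0.57  0.3   1.33 -0.    1.51  0.53] F [-1.2 -0.8 11.9] gap 0.0478 83.1
```

```bash
python3 -m handwheel '[[[0,0,0,0,0,-0.03,0.2],[0,0,0,0,0,-0.06,0.2],[0,0,0,0,0,-0.09,0.2],[0,0,0,0,0,-0.12,0.2],[0,0,0,0,0,-0.15,0.2],[0,0,0,0,0,-0.15,0.2]]]'; python3 go.py; python3 -c "
from h import *
print(arm.observe()['ft_torque'])"
```

```text
t: 12.13
eef_pos: [0.5196, -0.2922, 0.1437]
eef_rot: [0.892, 0.452, 0.002, 0.003]
wrist_force: [0.3, 0.3, 12.3]
finger_gap: 0.0481
grip_force: 83.0
t 12.1333 p [ 0.5196 -0.2922  0.1437] R [[0.591, 0.806, 0.006], [0.806, -0.591, -0.004], [0.0, 0.007, -1.0]] j [-0.57  0.3   1.33 -0.    1.51  0.06] F [ 0.3  0.3 12.3] gap 0.0481 83.0
[ 0.12031826  0.08974207 -0.00408066]
```

```bash
python3 -m handwheel '[[[0,0,0,0,0,-0.03,0.2],[0,0,0,0,0,-0.06,0.2],[0,0,0,0,0,-0.09,0.2],[0,0,0,0,0,-0.12,0.2],[0,0,0,0,0,-0.15,0.2],[0,0,0,0,0,-0.18,0.2],[0,0,0,0,0,-0.21,0.2],[0,0,0,0,0,-0.24,0.2],[0,0,0,0,0,-0.27,0.2],[0,0,0,0,0,-0.27,0.2],[0,0,0,0,0,-0.27,0.2]]]'; python3 go.py; python3 -c "
from h import *
print(arm.observe()['ft_torque'])"
```

```text
t: 13.05
eef_pos: [0.5196, -0.2923, 0.1437]
eef_rot: [0.629, 0.778, 0.0, 0.004]
wrist_force: [0.0, 0.5, 12.9]
finger_gap: 0.048
grip_force: 83.0
t 13.05 p [ 0.5196 -0.2923  0.1437] R [[-0.209, 0.978, 0.006], [0.978, 0.209, -0.004], [-0.005, 0.005, -1.0]] j [-0.57  0.3   1.33 -0.    1.51 -0.79] F [ 0.   0.5 12.9] gap 0.048 83.0
[0.08496742 0.09214668 0.05202414]
```

```bash
python3 -m handwheel '[[[0,0,-0.006,0,0,0,0.2],[0,0,-0.012,0,0,0,0.2],[0,0,-0.018,0,0,0,0.2],[0,0,-0.018,0,0,0,0.2],[0,0,-0.018,0,0,0,0.2]]]'; python3 go.py
```

```text
t: 13.47
eef_pos: [0.5179, -0.2912, 0.1532]
eef_rot: [0.629, 0.777, -0.0, -0.0]
wrist_force: [-0.1, 0.1, -2.2]
finger_gap: 0.0479
grip_force: 82.3
t 13.4667 p [ 0.5179 -0.2912  0.1532] R [[-0.209, 0.978, -0.0], [0.978, 0.209, 0.0], [0.0, -0.0, -1.0]] j [-0.57  0.29  1.32 -0.    1.53 -0.78] F [-0.1  0.1 -2.2] gap 0.0479 82.3
```

```bash
python3 -m handwheel '[[[0,0,-0.02,0,0,0,0.2],[0,0,-0.045,0,0,0,0.2],[0,0,-0.06,0,0,0,0.2],[0,0,-0.07,0,0,0,0.2],[0,0,-0.073,0,0,0,0.2],[0,0,-0.073,0,0,0,0.2],[0,0,-0.073,0,0,0,0.2],[0,0,-0.073,0,0,0,0.2],[0,0,-0.073,0,0,0,0.2]]]'; python3 go.py;  python3 - <<'E'
from h import *
S=cam("side")["image"]
cv2.imwrite("pics/e.png",cv2.resize(S[80:200,180:330],(750,600),interpolation=cv2.INTER_CUBIC)[:,:,::-1])
E
```

```text
t: 14.22
eef_pos: [0.5178, -0.2911, 0.2072]
eef_rot: [0.629, 0.777, -0.0, -0.001]
wrist_force: [0.1, 0.6, -0.4]
finger_gap: 0.0477
grip_force: 84.6
t 14.2167 p [ 0.5178 -0.2911  0.2072] R [[-0.209, 0.978, -0.001], [0.978, 0.209, 0.001], [0.001, -0.001, -1.0]] j [-0.57  0.26  1.24 -0.    1.64 -0.78] F [ 0.1  0.6 -0.4] gap 0.0477 84.6
```

View pics/e.png

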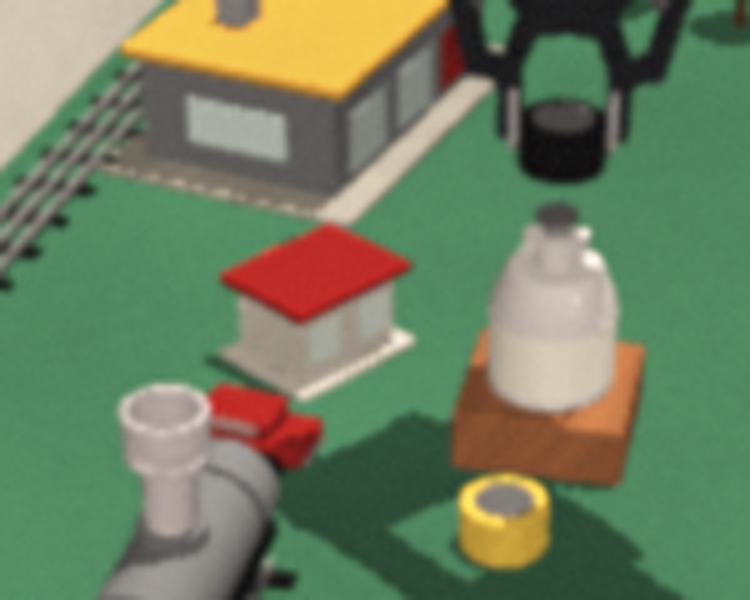

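The cap is held level at (563,140), clear of the open bottle neck at (557,215), and the filler is still home at (165,460).

```bash
python3 -c "
from cell import arm
print(arm.sign_off())"
```

```text
the job is handed in; nothing more can be done
None
```

I handed the job in at about 14 s, with no verdict shown: the filler is home on the spigot and released, and the opened cap is held level, centred about 60 mm above its closed height, with no bystander touched as far as the pictures show.

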